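# Start the pipe threader from its control station

## Robot

A 6-joint arm with a two-finger parallel gripper is mounted at the origin on the work surface. World frame = base frame: x ahead of the robot, y to its left, z up, the work surface at z = 0. Lengths are in m, angles in rad, forces in N, time in s.
With the tool pointing down it reaches from about 0.325 to 0.9 m from the base axis. Payload 6.1 kg.
Tool frame: the origin (TCP) lies midway between the tips of the shut fingers; the grasp point (between the pads) lies 19 mm behind it; x points along the fingers, y is the direction in which the jaws open and shut, and the axes are right-handed (so a half turn about x gives the same grasp; the last joint's range is limited). The gripper opens to 85 mm and grips with 20 to 120 N. Pads are 22 mm wide; open, the fingers measure 114 mm over their backs; the gripper's body (76 mm by 85 mm) begins 54 mm behind the grasp point. The pads swing forward as they close: fully open they stand 13 mm farther back than shut.
Start: joints at [-1.321, 0.22, 1.526, -0, 1.395, -0.126], TCP at [0.229, -0.581, 0.231] pointing down, gripper open.
Joint ranges: [-2.98, 2.98], [-0.91, 2.08], [0.09, 2.57], [-1.24, 4.39], [0.2, 2.65], [-2.68, 2.68]. Speed limits (rad/s): [2.57, 2.57, 3.01, 3.14, 3.14, 3.14].

## Interface

Orientations are given as [roll, pitch, yaw] about the fixed x, y, z axes, in that order (R = Rz(yaw) Ry(pitch) Rx(roll)).
In Python, from plant import movep, move_l, set_joints, gripper_to, hold, inverse_kinematics, observe, get_image, get_calibration, Unreachable, job_done gives the robot as it stands. Calls block until the motion is done:
- movep(position, orientation): joint-space move of the TCP to a pose.
- move_l(position, feed=0.15, rotation=None, max_force=None): straight line of the TCP; rotation=None keeps the orientation; feed is the mean speed in m/s. With max_force (N) it stops when the force on the tool has changed by that much, and returns True; else False.
- set_joints(angles): joint-space move.
- gripper_to(opening, f_grip=None): finger opening in m; f_grip is the grip in N (None keeps the last); returns when the fingers have stopped.
- hold(seconds).
- inverse_kinematics(position, orientation): joint angles nearest the present ones, or None.
- observe(): the state.
- get_image(name): name is "scene" or "top"; returns (picture, depth): 480x640x3 uint8, red, green, blue; 480x640 float32, m along the optical axis (not along the pixel's ray), 0 where there is no reading.
- get_calibration(name): a dict with "intrinsics" (3x3 intrinsics, pixels), "world_from_camera" (4x4, takes a point from camera to world coordinates). Camera axes: x right, y down, z forward; pixel columns grow to the right and rows downward; lengths in m; the calibration is good to about 2 mm. A picture is of the moment at which its call begins. get_calibration takes no time and is no camera call.
A pose or a line that the arm cannot do raises Unreachable and nothing moves.
- job_done(): hands the job in, once; it reports no verdict.
The state is a dict: "time_s": time; "q": joint angles; "joint_velocities": joint speeds; "joint_torque": joint torques, N m; "eef_pos": TCP position; "tcp_rot": TCP orientation; "ft_force": force on the tool from outside, world axes, zero at the start; "torque": the same for the moment, N m; "opening": finger opening in m.
Only numpy, scipy, OpenCV 4.12 (cv2) and the standard library are available. Lean on these libraries where they do the work, as an engineer would, in place of code of your own. Each camera call takes 0.05 s, during which the arm holds its last target. There are 200 camera calls.

## Task

Start up the pipe threading machine from the grey control station on the bench: tip the rocker over by pressing down its raised end, then push the square oil-pump button fully in so that it stays in, then press the small round start button fully down, hold it there for two seconds and let go. Do not press the mushroom-headed stop button, leave the loose things around the station where they stand, and finish with the rocker over, the pump button in and the start button released.

Things in the scene. Friction and masses are not known exactly. Their poses are not given: they have to be found in the camera images.
- station: Grey cast control station fixed to the bench, a flat box 150 (x) by 370 (y) by 70 mm high. Origin at the centre of its underside; x points away from the robot, y along its length, z up. Four control modules sit in one row along the middle of its top (y = -126, -42, 42, 126 mm, in an order that changes), all square to the station. Controls are black plastic in aluminium bezels that are 6 mm high; the bezels of neighbours are 28 mm apart or more.
- rocker_press (a point): The point to press on the rocker: on the upper face of its raised end, 22 mm from the pivot, which lies towards the robot from it along the station's x. The rocker is a flat rectangular paddle 60 mm long (along the station's x) and 36 mm wide, tilted about 0.22 rad. At the start its end away from the robot is raised and the end near the robot is down. This point starts at about 97 mm above the bench and sinks about 10 mm as the rocker tips over. Moves with the rocker.
- rocker (a joint): Rocker angle, rad: 0 to 0.05 at the start (far end raised), 0.44 when tipped right over (far end down). Stiff (about 4 N at the press point) and stays where it is left.
- pump_top (a point): Centre of the top face of the square oil-pump button, 36 by 36 mm, standing 12 to 14 mm proud of its bezel (about 90 mm above the bench) at the start, 6 mm when fully in. Moves with the button.
- pump (a joint): Pump button travel, m: 0 to 0.002 at the start, 0.008 fully in. Needs about 4 N, stays where it is pushed.
- start_top (a point): Centre of the top face of the round start button, 32 mm diameter, flat-topped, 12 mm proud of its round bezel (88 mm above the bench). Moves with the button.
- start (a joint): Start button travel, m: 0 released, 0.006 fully down. Spring return, 5 N when fully down.
- stop_top (a point): Centre of the top of the mushroom-headed stop button: the widest round head, 48 mm diameter, and the tallest, 102 mm above the bench. Not to be pressed.
- stop (a joint): Stop button travel, m: 0 released, 0.006 fully down. Spring return, 6 N.
- coupling: Loose steel pipe coupling, a ring 54 mm in diameter and 50 mm high, standing on the bench on the robot's side of the station. Origin at the centre of its underside.
- mug: Loose white mug, 82 mm in diameter and 92 mm high, beyond the station. Origin at the centre of its underside, handle towards its +y.
- oil: Loose grey oil bottle, 60 mm in diameter and 130 mm high, off the station's right-hand end. Origin at the centre of its underside.
- wrench: Loose steel wrench 200 mm long lying off the station's left-hand end. Origin on its underside at mid-length, x along its length.

How it is judged:
On the way, in this order (a step that is already met when the one before it is completed fails the run):
1. the rocker is tipped over to its far end (value of joint rocker above 0.36 rad), for 0.2 s.
2. the square pump button is pushed in (value of joint rocker above 0.36 rad and value of joint pump above 0.0062 m), for 0.2 s.
3. the start button is held down with the rocker over and the pump button in (all of step 2 and value of joint start above 0.0045 m), for 1.5 s.
At the end, for the whole second after the job is handed in: The rocker is past 0.36 rad of its 0.44, the pump button is at least 6.2 mm in of its 8, the start button has been held more than 4.5 mm down for at least 1.5 s and is now up again (within 1 mm), the stop button is up, and each loose thing is within 20 mm of where it stood (all of step 2 and value of joint each of start, stop below 0.001 m and distance of each of coupling, mug, oil, wrench from where it was at the start of the episode below 0.02 m); the robot touches nothing.
It fails at once if the stop button is pressed (more than 2 mm) (value of joint stop above 0.002 m).
It fails at once if the pump button is pushed in (over 4.5 mm) before the rocker is over (value of joint pump above 0.0045 m and value of joint rocker below 0.3 rad).
It fails at once if the start button is pressed (over 3 mm) before the pump button is in and the rocker over (value of joint start above 0.003 m and (value of joint pump below 0.0055 m or value of joint rocker below 0.3 rad)).
It fails at once if a loose thing is lifted, carried, knocked over or shifted by more than 20 mm (distance of any of coupling, mug, oil, wrench from where it was at the start of the episode above 0.02 m or angle between any of coupling, mug, oil, wrench's own z axis and vertical above 0.4 rad).
It also fails if it takes over 51 s, if anything falls off the work surface, if the arm or the gripper's body presses on something with over 40 N, if the wrist force passes 120 N, or if a joint passes its speed limit or range.

## Working session

There is one attempt and no reset: what is moved stays moved. The work goes in short steps, each a Python script; the robot and the scene stay as the last script left them, time stands still between calls to the robot, and variables do not carry over. Pictures are saved under pics/ and viewed, about 8 in all and at most 12, crops included, and the job is handed in when it is done.

```bash
mkdir -p pics; python3 - <<'E'
from plant import *
import cv2,numpy as np
for n in("scene","top"):
    p,d=get_image(n);cv2.imwrite(f"pics/{n}0.png",p[:,:,::-1]);np.savez(f"{n}0.npz",p=p,d=d)
    c=get_calibration(n);print(n,np.round(c["intrinsics"],1),np.round(c["world_from_camera"],3))
s=observe();print(s["time_s"],s["eef_pos"],s["tcp_rot"],s["opening"])
E
```

```text
scene [[477.    0.  316.4]
 [  0.  477.  237.8]
 [  0.    0.    1. ]] [[-0.749  0.564 -0.346  0.885]
 [ 0.662  0.637 -0.395  0.455]
 [-0.002 -0.525 -0.851  0.936]
 [ 0.     0.     0.     1.   ]]
top [[447.2   0.  320.3]
 [  0.  447.2 242.8]
 [  0.    0.    1. ]] [[ 0.015 -0.983  0.184  0.391]
 [-1.    -0.01   0.026  0.029]
 [-0.023 -0.185 -0.983  0.861]
 [ 0.     0.     0.     1.   ]]
0.1 [ 0.2292476  -0.58082478  0.23029439] [-1.69361103  1.56897313  1.82380425] 0.08558578422003323
```

View pics/top0.png

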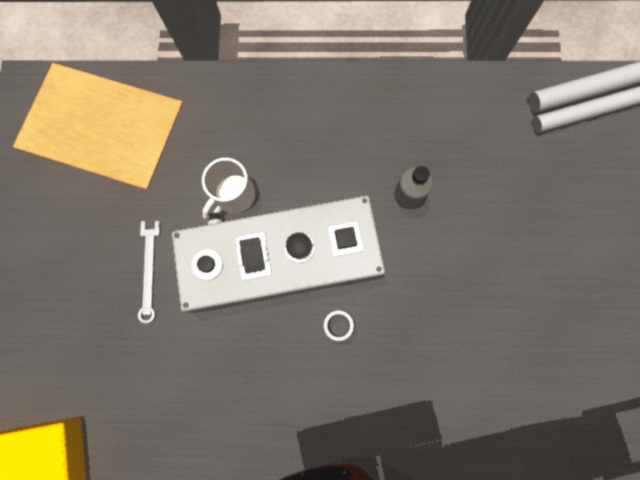

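View pics/scene0.png

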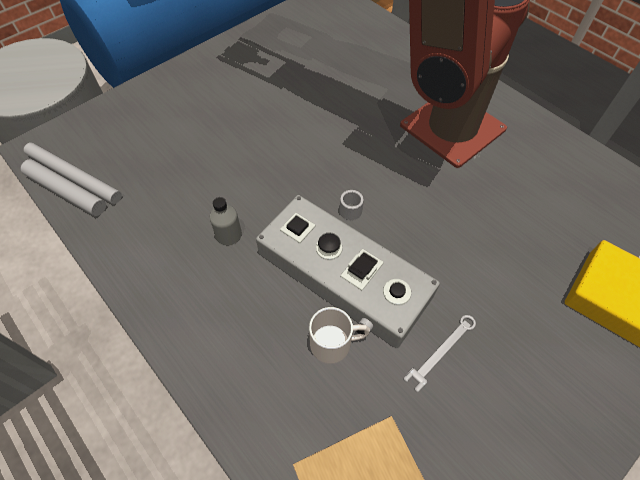

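The top view shows, left to right: round start (206,264), rocker (253,254), mushroom stop (299,245) and square pump (346,238). The scene view has the same order reversed: pump (297,225), stop (329,243), rocker (362,266), start (398,290). The mug, wrench, oil and coupling all stand clear of the modules. Next I'll measure the control positions.

```bash
cat > h.py <<'E'
import numpy as np,cv2
from plant import *
def ray(n,uv,z):
    c=get_calibration(n);K=c["intrinsics"];T=np.array(c["world_from_camera"])
    d=T[:3,:3]@np.linalg.solve(np.array(K),[*uv,1.]);o=T[:3,3]
    return o+d*(z-o[2])/d[2]
E
python3 - <<'E'
from h import *
px={"top":dict(start=(206,264),rocker=(253,254),stop=(299,245),pump=(346,238)),
"scene":dict(start=(398,290),rocker=(362,266),stop=(329,243),pump=(297,225))}
Z=dict(start=.088,rocker=.092,stop=.098,pump=.09)
Y=dict(start=.126,rocker=.042,stop=-.042,pump=-.126)
P={}
for n in px:
    f=np.load(n+"0.npz");g=cv2.cvtColor(f["p"],cv2.COLOR_RGB2GRAY);T=np.array(get_calibration(n)["world_from_camera"]);K=np.array(get_calibration(n)["intrinsics"])
    _,lab,st,ce=cv2.connectedComponentsWithStats((g<75).astype(np.uint8))
    src=[];dst=[]
    for k,uv in px[n].items():
        l=lab[uv[1],uv[0]]
        p=ray(n,ce[l],Z[k]);dd=f["d"][uv[1],uv[0]]
        zd=(T[:3,:3]@(np.linalg.solve(K,[*uv,1.])*dd)+T[:3,3])
        print(n,k,l,st[l],ce[l].round(1),p.round(4),"depth pt",zd.round(4))
        src.append([0,Y[k]]);dst.append(p[:2])
        P[n,k]=p
    src=np.array(src);dst=np.array(dst)
    v=dst[0]-dst[3];print(n,"len",np.linalg.norm(v),"yaw",np.arctan2(-v[0],v[1]),"ctr",dst.mean(0))
    # station top by depth
    h,w=g.shape;u,vv=np.meshgrid(np.arange(w),np.arange(h));D=f["d"]
    X=(np.stack([u,vv,np.ones_like(u)],-1)@np.linalg.inv(K).T*D[...,None])@T[:3,:3].T+T[:3,3]
    m=(X[...,2]>.06)&(X[...,2]<.08)&(D>0)
    _,lb,s2,_=cv2.connectedComponentsWithStats(m.astype(np.uint8));i=1+s2[1:,4].argmax()
    q=X[lb==i];r=cv2.minAreaRect(q[:,:2].astype(np.float32)*1000);print("station rect mm",r,"medz",np.median(q[:,2]))
    x=slice(*((150,330) if n=="top" else (180,400)));
    c=f["p"][190:320,165:395] if n=="top" else f["p"][190:350,250:450]
    cv2.imwrite(f"pics/{n}_crop.png",cv2.resize(c,None,fx=3,fy=3)[:,:,::-1])
E
```

```text
top start 0 [     0      0    640    480 279025] [308.2 230. ] [0.5587 0.0709 0.088 ] depth pt [0.4962 0.2496 0.0866]
top rocker 0 [     0      0    640    480 279025] [308.2 230. ] [0.5579 0.0707 0.092 ] depth pt [0.5145 0.167  0.0892]
top stop 0 [     0      0    640    480 279025] [308.2 230. ] [0.5566 0.0704 0.098 ] depth pt [0.5294 0.0858 0.0999]
top pump 0 [     0      0    640    480 279025] [308.2 230. ] [0.5583 0.0708 0.09  ] depth pt [0.5451 0.0042 0.0875]
top len 0.00044727947408849624 yaw -1.3265865464793303 ctr [0.55785582 0.0707289 ]
station rect mm ((523.0883178710938, 128.46343994140625), (150.69923400878906, 370.0237121582031), 11.372591972351074) medz 0.06947942242041683
scene start 153 [390 283  15  15 188] [397.2 290. ] [0.5014 0.2562 0.088 ] depth pt [0.5    0.2571 0.0875]
scene rocker 136 [348 253  29  26 424] [362.1 265.5] [0.5165 0.1732 0.092 ] depth pt [0.5175 0.1739 0.0922]
scene stop 126 [318 233  22  20 320] [328.6 242.3] [0.5326 0.0908 0.098 ] depth pt [0.5345 0.094  0.1011]
scene pump 119 [287 216  21  20 255] [297.1 225.5] [0.5513 0.0123 0.09  ] depth pt [0.5497 0.0099 0.0875]
scene len 0.24894330775228118 yaw 0.2020154165101783 ctr [0.52545397 0.13312814]
station rect mm ((522.7216796875, 130.58157348632812), (151.23092651367188, 369.851318359375), 11.336041450500488) medz 0.07023513046917085
```

Both views agree on the station: a 150 × 370 mm rectangle, top at 70 mm, centre (0.523, 0.1295), yaw 0.198. The button positions from the station frame match the depth points within a few mm. I'll tip the rocker first.

```bash
cat >> h.py <<'E'
C=np.array([.523,.1295]);YAW=.198;R=[0,np.pi/2,YAW+np.pi]
def W(x,y): return C+np.array([[np.cos(YAW),-np.sin(YAW)],[np.sin(YAW),np.cos(YAW)]])@[x,y]
def rep(t,hit=None):
    s=observe();print(t,hit,"t",round(s["time_s"],2),s["eef_pos"].round(4),"F",np.round(s["ft_force"],1))
def snap(n,f):
    p,_=get_image(n);c=p[190:320,165:395] if n=="top" else p[190:350,250:450]
    cv2.imwrite("pics/"+f,cv2.resize(c,None,fx=3,fy=3)[:,:,::-1])
E
python3 - <<'E'
from h import *
gripper_to(0.0)
p=W(.025,.042)
if inverse_kinematics([*p,.15],R) is None: R[2]=YAW
print(p,R,inverse_kinematics([*p,.15],R))
movep([*p,.2],R);rep("above")
move_l([*p,.115]);rep("near")
h=move_l([*p,.080],feed=.02,max_force=30);rep("press",h)
hold(.4);rep("held")
move_l([*p,.17],feed=.1);rep("up")
snap("scene","r1.png")
E
```

```text
[0.53924978 0.17559712] [0, 1.5707963267948966, 3.339592653589793] [ 1.75760967e-01  1.55182194e-01  1.75923081e+00 -4.44089210e-16
  1.22717965e+00  1.54855729e+00]
above None t 3.74 [0.5396 0.1749 0.2   ] F [ 1.3  0.1 -0.1]
near None t 4.46 [0.5399 0.1756 0.1157] F [ 0.7 -0.  -0.1]
press True t 5.95 [0.5428 0.1763 0.0874] F [-1.5 -0.6  5.9]
held None t 6.35 [0.5428 0.1763 0.0874] F [-1.2 -0.6  7.5]
up None t 7.33 [0.5387 0.1755 0.1691] F [ 0.2  0.2 -0.6]
```

View pics/r1.png

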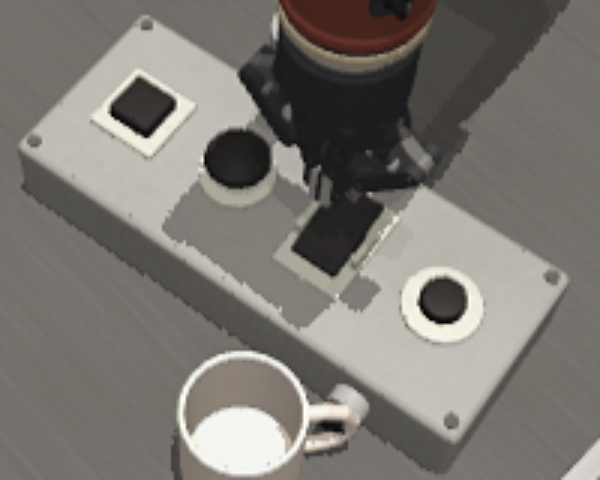

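The picture shows the rocker's far end looking low, and the press ended on a hard stop at 87 mm, as expected. I'll move over the pump and check the rocker slope from depth before pressing.

```bash
cat >> h.py <<'E'
def prof(n,y,xs,w=.010):
    # depth points in the station frame near given (x,y)
    _,D=get_image(n);c=get_calibration(n);K=np.array(c["intrinsics"]);T=np.array(c["world_from_camera"])
    u,v=np.meshgrid(np.arange(640),np.arange(480))
    X=(np.stack([u,v,np.ones_like(u)],-1)@np.linalg.inv(K).T*D[...,None])@T[:3,:3].T+T[:3,3]
    X=X[(D>0)&(X[...,2]<.13)];d=X[:,:2]-C;cs,sn=np.cos(YAW),np.sin(YAW);x=d@[cs,sn];yy=d@[-sn,cs]
    return [round(float(np.median(X[(abs(x-a)<.004)&(abs(yy-y)<w),2]))*1e3,1) for a in xs]
E
python3 - <<'E'
from h import *
p=W(0,-.126);movep([*p,.17],R);rep("above pump")
for n in("scene","top"):print(n,"rocker mm at x=-20,-10,0,10,20:",prof(n,.042,[-.02,-.01,0,.01,.02]))
E
```

```text
above pump None t 8.1 [0.5476 0.0064 0.1696] F [ 0.1  0.  -0.7]
scene rocker mm at x=-20,-10,0,10,20: [97.5, 94.6, 91.7, 90.1, 88.3]
top rocker mm at x=-20,-10,0,10,20: [95.7, 92.7, 91.2, 89.7, 87.5]
```

Both views show a slope of about −0.22, so the rocker is fully over. Now the pump.

```bash
python3 - <<'E'
from h import *
p=W(0,-.126)
move_l([*p,.1]);h=move_l([*p,.072],feed=.02,max_force=30);rep("press",h)
hold(.4);rep("held");move_l([*p,.17],feed=.1)
p=W(0,.126);movep([*p,.17],R);rep("above start")
for n in("scene","top"):print(n,"pump",prof(n,-.126,[-.008,0,.008]),"rocker",prof(n,.042,[-.02,.02]))
snap("top","r2.png")
E
```

```text
press True t 9.78 [0.5479 0.0059 0.0819] F [-3.2  0.3  7.4]
held None t 10.18 [0.5478 0.0059 0.0819] F [-2.4  0.3  7.8]
above start None t 12.21 [0.4984 0.2522 0.1697] F [ 0.1 -0.5  0.3]
scene pump [82.4, 81.9, 81.6] rocker [97.1, 87.8]
top pump [81.0, 81.2, 81.5] rocker [96.4, 87.6]
```

View pics/r2.png

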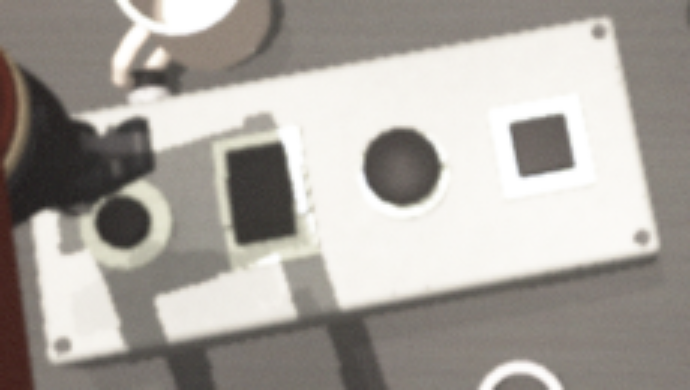

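The pump face is at about 82 mm in both views, so it is fully in, and the rocker is still over. Now the start button.

```bash
python3 - <<'E'
from h import *
p=W(0,.126)
move_l([*p,.1]);h=move_l([*p,.074],feed=.02,max_force=30);rep("press",h)
hold(.5);rep("held .5")
if observe()["eef_pos"][2]>.083: print("extra",move_l([*p,.0805],feed=.02,max_force=30));rep("extra")
hold(2.);rep("held 2.5");move_l([*p,.2],feed=.1)
movep([*W(-.05,-.35),.25],R);rep("away")
for n in("scene","top"):print(n,"start",prof(n,.126,[-.006,0,.006]),"pump",prof(n,-.126,[-.008,0,.008]),"rocker",prof(n,.042,[-.02,.02]),"stop",prof(n,-.042,[0]))
p,_=get_image("scene");cv2.imwrite("pics/end.png",p[:,:,::-1])
E
```

```text
press True t 14.03 [0.4983 0.2531 0.082 ] F [-2.8 -1.3  7.5]
held .5 None t 14.53 [0.4982 0.2531 0.082 ] F [-2.9 -0.5  6.9]
held 2.5 None t 16.52 [0.4982 0.2531 0.082 ] F [-2.2 -1.7  7.3]
away None t 19.62 [ 0.5431 -0.2224  0.2498] F [0.2 0.6 0.4]
scene start [88.6, 88.6, 88.2] pump [82.4, 81.4, 82.2] rocker [96.7, 87.5] stop [102.6]
top start [87.6, 87.2, 87.2] pump [81.2, 81.2, 81.0] rocker [96.6, 87.6] stop [101.5]
```

View pics/end.png

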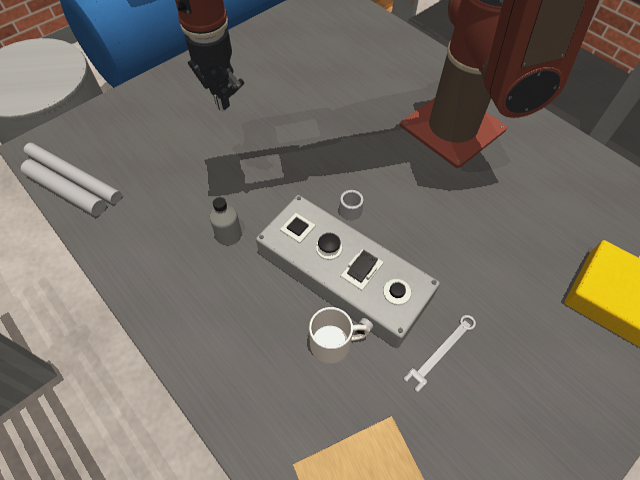

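The arm is clear. The coupling (351,203), oil (225,222), mug (331,333) and wrench (440,352) are where they were in the first picture.

```bash
python3 -c "
from plant import *
job_done();print(observe()['time_s'])"
```

```text
the job is handed in; nothing more can be done
the job is handed in; nothing more can be done
```

The start-up sequence is done and handed in, with the clock at about 20 s of the 51 s allowed. `job_done()` gives no verdict, so these are my own last checks before hand-in:

- **Rocker:** pressed first. Depth from both views shows it sloping about −0.22 rad, so it is fully over.
- **Pump button:** pressed second. Its face is at about 82 mm, which is fully in.
- **Start button:** pressed to 82 mm, which is full travel, held for about 2.5 s and let go. It is back at about 88 mm.
- **Stop button:** not touched. It is at about 102 mm, its released height.
- **Loose things:** all four look unmoved in the last picture, compared by eye with the first.
- **Arm:** clear of everything at the end.

No check failed. The two cameras differ by about 1 mm in height, and in the first measurement their positions for the controls differed by about 6–8 mm. I averaged the two station fits, and the buttons are wide enough for that not to matter.

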